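# Slide the warming pan to the keep-warm zone and switch off the heating zone

### The arm

A 6-joint arm with a two-finger parallel gripper is mounted at the origin on a cart in front of the work surface, level with it; the furniture and walls round the work are solid. World frame = base frame: x ahead of the robot, y to its left, z up, the work surface at z = 0. Lengths are in m, angles in rad, forces in N, time in s.
With the tool pointing down it reaches from about 0.25 to 0.8 m from the base axis. Payload 3.9 kg.
Tool frame: the origin (TCP) lies on the centre line of the jaws, within the pads' length; the fingertips stand 25 mm ahead of it and the grasp point (between the pads) lies 6 mm ahead of it (bot.tip_reach is the distance from the TCP to the fingertips, in m); z points along the fingers, y is the direction in which the jaws open and shut (so a half turn about z gives the same grasp; the last joint's range is limited). The gripper opens to 85 mm and grips with 20 to 120 N. Pads are 22 mm wide; open, the fingers measure 114 mm over their backs; the gripper's body (76 mm by 85 mm) begins 54 mm behind the grasp point. The pads swing forward as they close: fully open they stand 13 mm farther back than shut.
Start: joints at [1.194, 0.26, -0.138, 1.173, 0, 1.571], TCP at [0.193, 0.488, 0.256] pointing down, gripper open.
Joint ranges: [-2.78, 2.78], [-0.83, 1.72], [-1.28, 1.37], [-1.9, 2.12], [-1.57, 1.48], [-3.14, 3.14]. Speed limits (rad/s): [2.57, 2.57, 3.14, 3.14, 3.14, 3.14].

### API

Orientations are given as a unit quaternion [x, y, z, w].
In Python, from workcell import bot, imaging gives the robot as it stands.
- The arm moves only by the tool carry_out, never from a script. Its argument "motion" is a list of rows, each a list of 2 entries, a list of its own where there are three numbers: the shift along the tool's x, y, z in mm, then the turn about the tool's z in rad. In form: [[[tx, ty, tz], spin], ...]. A call has 1 to 12 rows; each row is the pose to reach, as a shift and turn from the pose measured when the call began, along the tool's axes at that moment; what a row does not reach only later rows make up. A row lasts 1/12 s, in which the tool goes at most 41.7 mm and 7.16 degrees, less where a joint would pass 70% of its speed; a pose out of reach is approached as far as the arm can. A call with a gripper value outside its range is refused whole. "claw" is the opening, from 0 (shut) to 1 (fully open), set as the call begins (left out, the last holds). The fingers move at their own pace and stop on an object; "newtons" is the grip in N (left out, the last holds). Time passes only in rows, so rows that repeat a pose let the fingers close. It gives the time, the measured TCP pose, the force and the opening at its end, in the units of the state.
- bot.state(): the state, without advancing time (a new reading comes with each control period).
- imaging.capture(name): name is "side" or "top"; returns the picture (420x560x3 uint8, blue, green, red); there is no depth.
- imaging.camera_params(name): a dict with "fx", "fy", "cx", "cy" (pixels), "R" (3x3) and "t" (3): a world point X has camera coordinates R X + t. Camera axes: x right, y down, z forward; pixel columns grow to the right and rows downward; lengths in m; the calibration is good to about 2 mm. A picture is of the moment at which its call begins. camera_params takes no time and is no camera call.
- bot.close_job(): hands the job in, once; it reports no verdict.
The state is a dict: "time_s": time; "joints": joint angles; "joint_velocities": joint speeds; "joint_torque": joint torques, N m; "tool_pos": TCP position; "ee_rot": TCP orientation; "wrist_force": force on the tool from outside, world axes, zero at the start; "wrist_torque": the same for the moment, N m; "width": opening from 0.0 (shut) to 1.0 (fully open).
Only numpy, scipy, OpenCV 4.12 (cv2) and the standard library are available. Lean on these libraries where they do the work, as an engineer would, in place of code of your own. Each camera call takes 0.05 s, during which the arm holds its last target. There are 200 camera calls.

### The job

The two dropper bottles in the steel pan have been heated long enough. Slide the pan across the hotplate's glass, without lifting it or tipping it, from the double circle of the heating zone until it stands wholly inside the single circle of the keep-warm zone, with both bottles still standing in it. Switch off the zone it came from by turning the knob in front of that zone back to off, leave the other knob on, and do not push the other things on the bench about.

Things in the scene. Friction and masses are not known exactly. Their poses are not given: they have to be found in the camera images.
- hotplate: White hotplate fixed to the bench, 370 (y) x 240 (x) x 56 mm high; origin under its centre, on the bench; x to its back, y to its left. Level black glass top, 56 mm above the bench, from x = -42 to +118 mm; in front of it a control strip, 52 mm high, with two knobs. Zones centred at x = +38, y = +95 (left) and -95 mm (right), printed flat on the glass; which one is the heating zone varies.
- heat_zone: Printed mark of the heating zone: two concentric circles, 152 mm and 128 mm in diameter, flat on the glass; origin at its centre. The pan stands on it at the start.
- warm_zone: Printed mark of the keep-warm zone: one single circle 132 mm in diameter, flat on the glass; origin at its centre. The pan, 104 mm in diameter, fits inside it with 14 mm to spare all round.
- pan_center (a point): Open straight-sided steel pan, 104 mm in diameter (108 at the rim), 85 mm high, wall 3 mm, about 0.25 kg plus two bottles of 35 g. This point is on its axis, half-way up (42.5 mm above its underside). Its x axis points away from the handle: the handle runs out along -x, towards the front of the hotplate, up to 0.3 rad to either side; z up.
- pan_grip (a point): Point to grip on the pan's level black handle: on its centre line, 110 mm from the pan's axis, 70 mm above its underside (126 mm above the bench). The handle is 20 mm wide, 15 mm high and reaches from 69 to 174 mm from the pan's axis. As the pan slides, it passes over the knobs, whose tops are 86 mm above the bench. Axes as for pan_center.
- dropper_tall_center (a point): Small dropper bottle, 28 mm in diameter, 74 mm high, standing loose on the pan's floor; this point is on its axis, half-way up; z is its axis.
- dropper_short_center (a point): Small dropper bottle, 28 mm in diameter, 69 mm high, standing loose on the pan's floor; this point is on its axis, half-way up; z is its axis.
- knob_left (a joint): Angle of the left knob (rad), which belongs to the left (+y) zone. 0 = off, at a hard stop, with the white pointer straight to the front at the long tick; it grows as the knob turns clockwise seen from above, up to 2.0. Both knobs are on (0.8 to 1.2) at the start. Friction 0.03 N m; it stays where it is left.
- knob_left_grip (a point): Point to grip on the left knob, on its axis, 23 mm above the strip (75 mm above the bench), 83 mm in front of the hotplate's centre, 95 mm to its left. Black disc 42 mm in diameter, 8 mm high, with a grip bar across it, 40 mm long, 14 mm thick, from 8 to 34 mm above the strip. The x axis lies along the bar (at 0 it is the hotplate's x axis) and turns with the knob; z up.
- knob_right (a joint): Angle of the right knob (rad), which belongs to the right (-y) zone; values as for knob_left.
- knob_right_grip (a point): Point to grip on the right knob, as for the left one; 83 mm in front of the hotplate's centre, 95 mm to its right.
- bench_timer: Bystander: flat bench timer, 62x66x20 mm, on the bench just left of the hotplate; origin at the centre of its underside.
- beaker: Bystander: small clear beaker, 46 mm in diameter, 57 mm high, on the bench just right of the hotplate; origin at the centre of its underside.
- packet_box: Bystander: open carton of packets, 108x62x58 mm, at the right of the bench; origin at the centre of its underside.
- masking_tape: Bystander: roll of tape lying flat, 96 mm in diameter, 25 mm high, at the right front of the bench; origin at the centre of its underside.

How it is judged:
By the outcome, as a careful person would: the job done as asked, in the order asked, and still so for the second after the job is handed in, with the robot touching nothing.
It also fails if it takes over 51 s, if anything falls off the work surface, if the arm or the gripper's body presses on something with over 40 N, if the wrist force passes 120 N, or if a joint passes its speed limit or range.

## Working session

There is one attempt and no reset: what is moved stays moved. The work goes in short steps, Python scripts to look and compute and a tool call to move; the robot and the scene stay as the last step left them, time stands still between calls to the robot, and variables do not carry over. Pictures are saved under pics/ and viewed, about 8 in all and at most 12, crops included, and the job is handed in when it is done.

Besides the shell and the picture viewer there is one more tool, called after "Emit:" in YAML: its name, and indented under it one key for each argument. carry_out: Moves the arm, as the interface text tells. Its arguments: {"type":"object","properties":{"motion":{"type":"array","items":{"type":"array"}},"claw":{"type":"number"},"newtons":{"type":"number"}},"required":["motion"]}

```bash
mkdir -p pics
python3 - <<'E'
from workcell import bot, imaging
import cv2
for n in("top","side"):
    cv2.imwrite(f"pics/{n}0.png",imaging.capture(n)); print(n,imaging.camera_params(n))
print(bot.state(),bot.tip_reach)
E
```

```text
top {'fx': 474.24838402564035, 'fy': 474.24838402564035, 'cx': 276.1754865340266, 'cy': 211.37546449298043, 'R': array([[ 0.0193068 , -0.99965024, -0.01807307],
       [-0.99373576, -0.01719616, -0.11042436],
       [ 0.11007495,  0.02009179, -0.99372019]]), 't': array([-0.08808843,  0.56026822,  1.2346337 ])}
side {'fx': 467.90615872899264, 'fy': 467.90615872899264, 'cx': 280.81374628987396, 'cy': 204.652946914618, 'R': array([[ 0.85788146, -0.51368507, -0.01292473],
       [-0.26698108, -0.42409929, -0.86536749],
       [ 0.43904499,  0.74583339, -0.50097111]]), 't': array([-0.48992934,  0.17997033,  1.38730714])}
{'time_s': 0.1, 'joints': array([ 1.19400217e+00,  2.60662349e-01, -1.39271642e-01,  1.17267018e+00,
       -2.93683849e-05,  1.57080071e+00]), 'joint_velocities': array([ 0.00036025, -0.00133531,  0.00247378,  0.00044448,  0.00092919,
       -0.00090927]), 'joint_torque': array([ 4.86264762e-04, -4.06509125e+01,  2.54526812e+01,  1.00742976e-02,
        1.62664770e-05,  3.55595898e-05]), 'tool_pos': array([0.19296758, 0.4876375 , 0.25551304]), 'ee_rot': array([ 1.87286637e-01,  9.82304891e-01, -8.90680491e-04, -1.54864777e-04]), 'wrist_force': array([-0.51419963,  0.02832214,  0.04218617]), 'wrist_torque': array([0.01459472, 0.03473729, 0.03903805]), 'width': 1.0014243966184897} 0.025
```

View pics/top0.png

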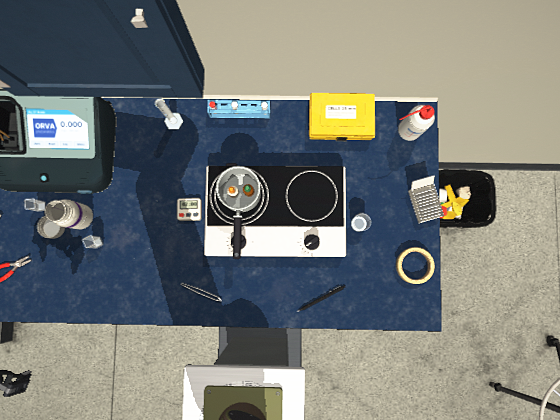

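View pics/side0.png

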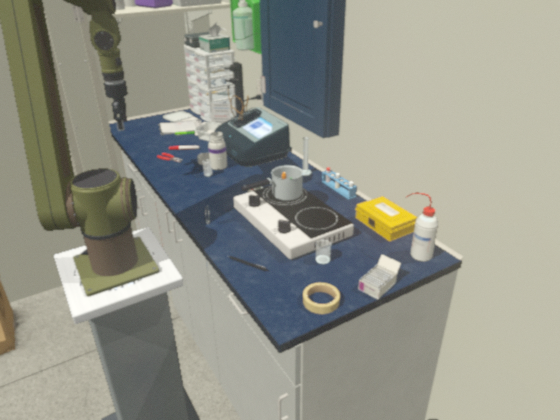

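The heating zone is on the left (double circle at about (238,192) in the top view) with the pan on it. The single circle is at about (312,196). The pan's handle runs over the left knob. I'll zoom in to measure.

```bash
cat > h.py <<'E'
import numpy as np, cv2
from workcell import bot, imaging
def ray(n,u,v,z):
    p=imaging.camera_params(n);R,t=p["R"],p["t"]
    c=-R.T@t; d=R.T@np.array([(u-p["cx"])/p["fx"],(v-p["cy"])/p["fy"],1]); return (c+d*(z-c[2])/d[2])
def proj(n,X):
    p=imaging.camera_params(n);q=p["R"]@np.array(X)+p["t"];return np.array([p["fx"]*q[0]/q[2]+p["cx"],p["fy"]*q[1]/q[2]+p["cy"]])
def crop(n,x0,x1,y0,y1,s,f):
    im=imaging.capture(n);c=cv2.resize(im[y0:y1,x0:x1],None,fx=s,fy=s,interpolation=cv2.INTER_CUBIC);cv2.imwrite("pics/"+f,c);return im
E
python3 - <<'E'
from h import *
im=crop("top",198,358,156,266,5,"t1.png")
# white-strip region corners and warm ring
g=cv2.cvtColor(im,cv2.COLOR_BGR2GRAY)
m=(g>150).astype(np.uint8); m[:, :200]=0; m[:,352:]=0; m[:160]=0;m[262:]=0
s=m.copy(); s[:222]=0
c=max(cv2.findContours(s,0,2)[0],key=cv2.contourArea); print(cv2.minAreaRect(c), [ray("top",*p,.052).round(4) for p in cv2.boxPoints(cv2.minAreaRect(c))])
r=(g>90).astype(np.uint8); sub=r[168:224,282:342]; ys,xs=np.nonzero(sub); print(cv2.fitEllipse(np.c_[xs+282,ys+168].astype(np.float32)))
for x0,y0 in((238,192),(312,196)): print(ray("top",x0,y0,.056))
E
```

```text
((293.0, 239.0), (34.0, 104.0), 90.0) [array([0.5298, 0.0133, 0.052 ]), array([ 0.5346, -0.2583,  0.052 ]), array([ 0.4463, -0.2586,  0.052 ]), array([0.4412, 0.0109, 0.052 ])]
((311.2798767089844, 195.55099487304688), (49.778377532958984, 50.318721771240234), 100.74360656738281)
[0.60842306 0.02298702 0.056     ]
[ 0.60105312 -0.17135377  0.056     ]
```

View pics/t1.png

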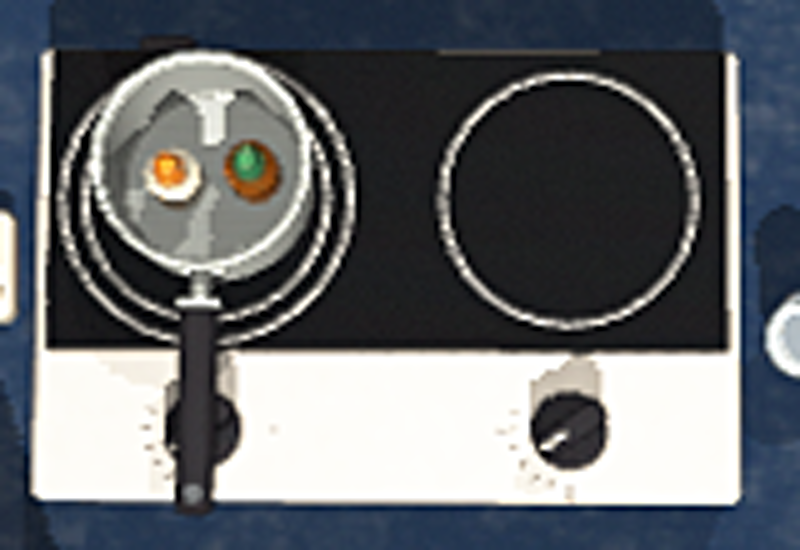

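The crop shows the warm ring centre at about crop (567,200), the left ring at about (205,197), the pan rim centre at about (202,163) and the handle from (200,270) to (194,500). The left knob is at about (203,428) under the handle and the right knob at (570,430).

Run:
```python
from h import *
def r(x,y,z): return ray("top",198+(x+.5)/5-.5,156+(y+.5)/5-.5,z)
P={}
for n,x,y,z in [("warm",567,200,.056),("heat",207,197,.056),("FL",35,500,.052),("FR",738,502,.052),("BL",42,52,.056),("BR",738,55,.056),("gFL",48,348,.056),("gFR",727,348,.056),
 ("rimL",92,165,.141),("rimR",312,160,.141),("rimB",202,53,.141),("rimF",200,273,.141),("h1",200,310,.1335),("h2",195,495,.1335),("handle end",195,510,.1335),("kL",203,428,.062),("kR",570,430,.062)]:
    P[n]=r(x,y,z); print(n,P[n].round(4))
d=P["heat"]-P["warm"]; print("sep",np.linalg.norm(d)*1e3,"yaw",np.arctan2(-d[0],d[1]))
d=P["FL"]-P["FR"]; print("front",np.linalg.norm(d)*1e3,"yaw",np.arctan2(-d[0],d[1]))
d=P["BL"]-P["BR"]; print("back",np.linalg.norm(d)*1e3,"yaw",np.arctan2(-d[0],d[1]))
d=P["gFL"]-P["gFR"]; print("gl",np.linalg.norm(d)*1e3,"yaw",np.arctan2(-d[0],d[1]))
d=P["h1"]-P["h2"]; print("handle yaw",np.arctan2(d[1],d[0]))
c=(P["rimL"]+P["rimR"]+P["rimB"]+P["rimF"])/4; print("pan",c)
```

```text
warm [ 0.6021 -0.1687  0.056 ]
heat [0.6005 0.0201 0.056 ]
FL [0.4404 0.1057 0.052 ]
FR [ 0.4463 -0.2591  0.052 ]
BL [0.6766 0.1098 0.056 ]
BR [ 0.6807 -0.2578  0.056 ]
gFL [0.5195 0.1011 0.056 ]
gFR [ 0.5258 -0.2526  0.056 ]
rimL [0.6031 0.0685 0.141 ]
rimR [ 0.6074 -0.0393  0.141 ]
rimB [0.6598 0.0161 0.141 ]
rimF [0.5508 0.014  0.141 ]
h1 [0.5334 0.0142 0.1335]
h2 [0.4432 0.0141 0.1335]
handle end [0.4359 0.0139 0.1335]
kL [0.479  0.0182 0.062 ]
kR [ 0.4815 -0.1713  0.062 ]
sep 188.8656968368736 yaw 0.008266200954519047
front 364.80304101652223 yaw 0.016166689532796118
back 367.62229624509047 yaw 0.011163110211522869
gl 353.7107809779911 yaw 0.017834453703915582
handle yaw 0.0013656157675381783
pan [0.60525379 0.01480953 0.141     ]
```

```bash
cat >> h.py <<'E'
from scipy.spatial.transform import Rotation as Ro
def to(x,y,z,yaw=np.pi/2):
    s=bot.state();R=Ro.from_quat(s["ee_rot"]).as_matrix()
    d=R.T@(np.array([x,y,z])-s["tool_pos"])*1e3
    w=yaw-np.arctan2(R[1,1],R[0,1]); w=(w+np.pi/2)%np.pi-np.pi/2
    print("t",round(s["time_s"],2),"pos",s["tool_pos"].round(4),"R",R.round(3).tolist(),"F",s["wrist_force"].round(1),"w",round(s["width"],3),"j6",s["joints"][5].round(2)); print("shift",d.round(1),"spin",round(-w,3))
E
python3 -c "
from h import *
to(.495,.0146,.19)"
```

```text
t 0.15 pos [0.193  0.4877 0.2556] R [[-0.93, 0.368, -0.001], [0.368, 0.93, -0.001], [-0.0, -0.002, -1.0]] F [-0.2 -0.1 -0.5] w 1.002 j6 1.57
shift [-454.9 -328.7   66.2] spin -0.377
```

Emit:
carry_out:
  motion:
    - [[-15, -11, 0], -0.03]
    - [[-45, -32, 0], -0.08]
    - [[-75, -54, 2], -0.14]
    - [[-105, -76, 6], -0.2]
    - [[-135, -98, 10], -0.26]
    - [[-165, -119, 14], -0.32]
    - [[-195, -141, 18], -0.377]
    - [[-225, -163, 22], -0.377]
    - [[-255, -184, 26], -0.377]
    - [[-285, -206, 30], -0.377]
    - [[-315, -228, 34], -0.377]
    - [[-335, -242, 36], -0.377]
  claw: 1

```text
time_s: 1.15
tool_pos: [0.4162, 0.1366, 0.2195]
ee_rot: [0.001, 1.0, -0.001, -0.0]
wrist_force: [-0.0, 1.0, 0.2]
width: 0.999
```

```bash
python3 -c "
from h import *
to(.495,.0146,.19)"
```

```text
t 1.15 pos [0.4162 0.1366 0.2195] R [[-1.0, 0.002, -0.001], [0.002, 1.0, -0.003], [0.001, -0.003, -1.0]] F [-0.   1.   0.2] w 0.999 j6 0.32
shift [ -79.1 -121.8   29.7] spin -0.002
```

Emit:
carry_out:
  motion:
    - [[-15, -22, 5], 0]
    - [[-32, -48, 12], 0]
    - [[-48, -74, 18], 0]
    - [[-64, -98, 24], 0]
    - [[-74, -114, 28], 0]
    - [[-79, -122, 30], 0]
    - [[-79, -122, 30], 0]
    - [[-79, -122, 30], 0]

```text
time_s: 1.82
tool_pos: [0.4944, 0.0146, 0.1895]
ee_rot: [0.001, 1.0, -0.001, -0.001]
wrist_force: [-0.7, -0.8, 0.3]
width: 1.001
```

```bash
python3 -c "
from h import *
to(.495,.0146,.132)
crop('top',198,358,156,266,5,'t2.png')"
```

```text
t 1.82 pos [0.4944 0.0146 0.1895] R [[-1.0, 0.003, -0.002], [0.003, 1.0, -0.002], [0.002, -0.002, -1.0]] F [-0.7 -0.8  0.3] w 1.001 j6 0.03
shift [-0.7  0.1 57.5] spin -0.003
```

View pics/t2.png

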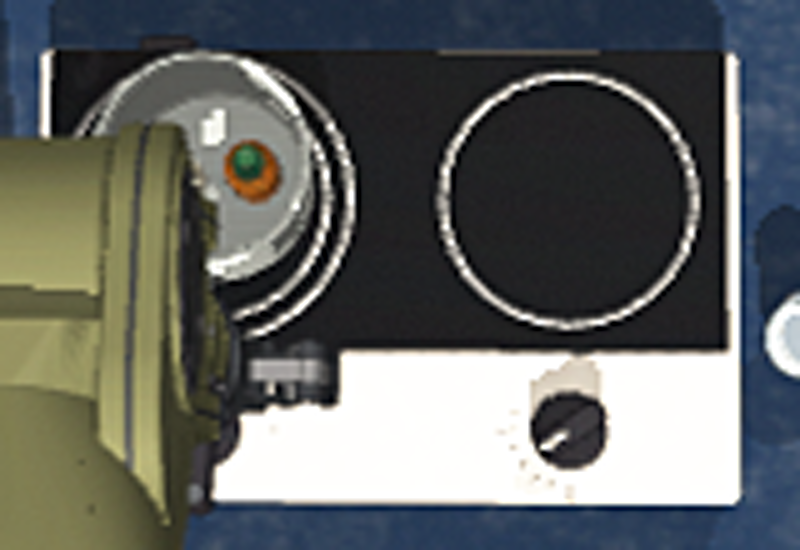

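The arm hides the handle, and one finger shows at about (290,370), consistent with the commanded pose. I'll descend and grip.

Emit:
carry_out:
  motion:
    - [[0, 0, 10], 0]
    - [[0, 0, 25], 0]
    - [[0, 0, 40], 0]
    - [[-0.7, 0, 50], 0]
    - [[-0.7, 0, 55], 0]
    - [[-0.7, 0, 57.5], -0.003]
    - [[-0.7, 0, 57.5], -0.003]
    - [[-0.7, 0, 57.5], -0.003]

```text
time_s: 2.53
tool_pos: [0.4951, 0.0152, 0.1326]
ee_rot: [-0.001, 1.0, -0.001, -0.001]
wrist_force: [1.3, 0.4, -0.2]
width: 1.001
```

Emit:
carry_out:
  motion:
    - [[0, 0, 0], 0]
    - [[0, 0, 0], 0]
    - [[0, 0, 0], 0]
    - [[0, 0, 0], 0]
    - [[0, 0, 0], 0]
    - [[0, 0, 0], 0]
    - [[0, 0, 0], 0]
    - [[0, 0, 0], 0]
    - [[0, 0, 0], 0]
    - [[0, 0, 0], 0]
    - [[0, 0, 0], 0]
    - [[0, 0, 0], 0]
  claw: 0.3
  newtons: 40

```text
time_s: 3.53
tool_pos: [0.4951, 0.0152, 0.1326]
ee_rot: [-0.001, 1.0, -0.001, -0.001]
wrist_force: [0.4, 0.3, -0.0]
width: 0.299
```

Emit:
carry_out:
  motion:
    - [[0, 0, 0], 0]
    - [[0, 0, 0], 0]
    - [[0, 0, 0], 0]
    - [[0, 0, 0], 0]
    - [[0, 0, 0], 0]
    - [[0, 0, 0], 0]
  claw: 0

```text
time_s: 4.03
tool_pos: [0.4951, 0.0152, 0.1327]
ee_rot: [-0.001, 1.0, -0.001, -0.001]
wrist_force: [-1.3, 0.0, 1.8]
width: 0.228
```

```bash
python3 -c "
from h import *
to(.492,-.1689,bot.state()['tool_pos'][2])
crop('side',180,380,130,270,4,'s2.png')"
```

```text
t 4.03 pos [0.4951 0.0152 0.1327] R [[-1.0, -0.002, -0.001], [-0.002, 1.0, -0.002], [0.001, -0.002, -1.0]] F [-1.3  0.   1.8] w 0.228 j6 0.03
shift [   3.4 -184.1    0.3] spin 0.002
```

View pics/s2.png

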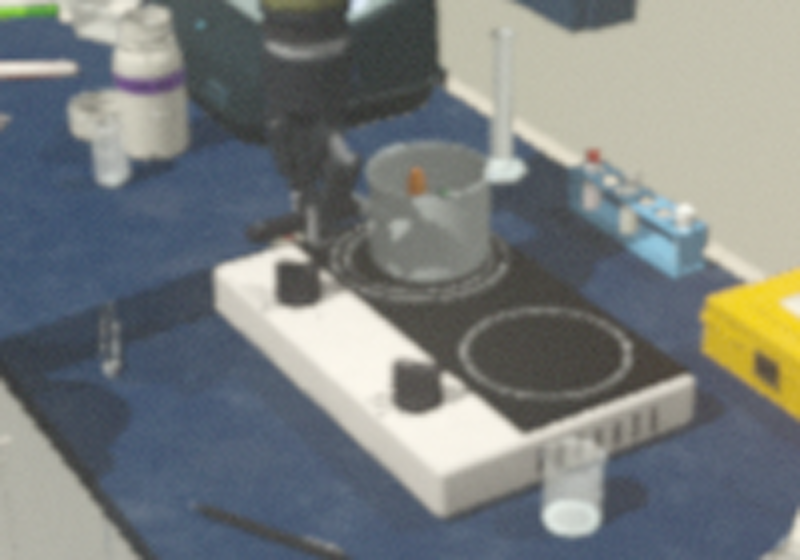

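Grip confirmed: 0.228 × 85 mm is about the 20 mm handle width, and the side view shows the pan still standing flat. Now I'll slide it slowly.

Emit:
carry_out:
  motion:
    - [[0, -1, 0], 0]
    - [[0, -4, 0], 0]
    - [[0, -9, 0], 0]
    - [[0, -15, 0], 0]
    - [[0, -22, 0], 0]
    - [[1, -29, 0.1], 0]
    - [[1, -36, 0.1], 0]
    - [[1, -43, 0.1], 0]
    - [[1, -49, 0.1], 0]
    - [[1, -54, 0.1], 0]
    - [[1, -58, 0.1], 0]
    - [[1, -60, 0.1], 0]

```text
time_s: 5.08
tool_pos: [0.4941, -0.0454, 0.1327]
ee_rot: [-0.001, 1.0, -0.001, -0.001]
wrist_force: [0.1, 2.3, 0.7]
width: 0.223
```

```bash
python3 -c "
from h import *
to(.492,-.1689,.1326)
crop('side',180,380,130,270,4,'s3.png')"
```

```text
t 5.08 pos [ 0.4941 -0.0454  0.1327] R [[-1.0, -0.001, -0.001], [-0.001, 1.0, -0.002], [0.001, -0.002, -1.0]] F [0.1 2.3 0.7] w 0.223 j6 -0.09
shift [   2.3 -123.5    0.3] spin 0.001
```

View pics/s3.png

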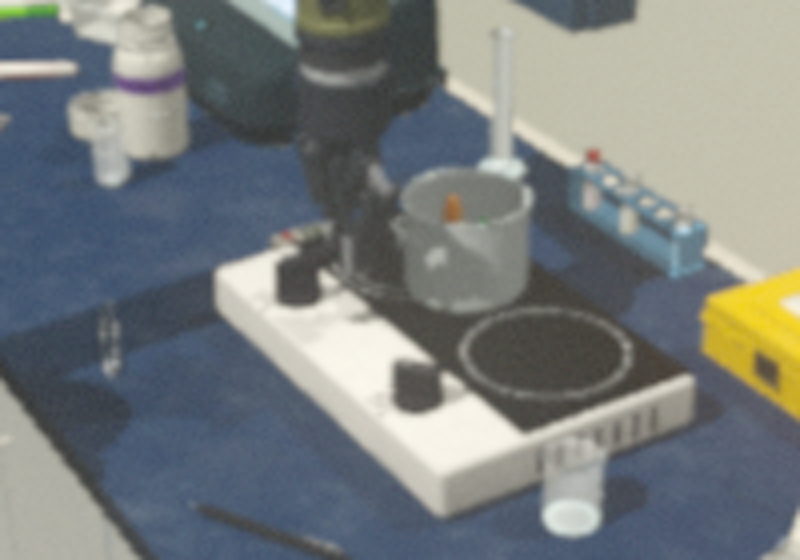

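The pan is sliding flat, now at crop (465,240), with the bottle still upright. Continuing.

Emit:
carry_out:
  motion:
    - [[0, -1, 0], 0]
    - [[0, -4, 0], 0]
    - [[0, -9, 0], 0]
    - [[0, -15, 0], 0]
    - [[0, -22, 0.1], 0]
    - [[1, -29, 0.1], 0]
    - [[1, -36, 0.1], 0]
    - [[1, -43, 0.1], 0]
    - [[1, -49, 0.1], 0]
    - [[1, -54, 0.2], 0]
    - [[1, -58, 0.2], 0]
    - [[1, -60, 0.2], 0]

```text
time_s: 6.13
tool_pos: [0.4932, -0.1062, 0.1326]
ee_rot: [-0.0, 1.0, -0.001, -0.001]
wrist_force: [-0.4, 2.7, 0.6]
width: 0.227
```

Emit:
carry_out:
  motion:
    - [[0, -1, 0], 0]
    - [[0, -4, 0], 0]
    - [[0, -9, 0], 0]
    - [[0, -15, 0], 0]
    - [[0, -22, 0.1], 0]
    - [[1, -29, 0.1], 0]
    - [[1, -36, 0.1], 0]
    - [[1, -43, 0.1], 0]
    - [[1, -49, 0.1], 0]
    - [[1, -54, 0.2], 0]
    - [[1, -58, 0.2], 0]
    - [[1, -60, 0.2], 0]

```text
time_s: 7.13
tool_pos: [0.4923, -0.1668, 0.1326]
ee_rot: [-0.0, 1.0, -0.001, -0.001]
wrist_force: [0.4, 2.6, 2.1]
width: 0.227
```

```bash
python3 -c "
from h import *
to(.492,-.1689,.1326)
crop('top',198,358,156,266,5,'t4.png')"
```

```text
t 7.13 pos [ 0.4923 -0.1668  0.1326] R [[-1.0, -0.0, -0.001], [-0.0, 1.0, -0.002], [0.001, -0.002, -1.0]] F [0.4 2.6 2.1] w 0.227 j6 -0.33
shift [ 0.3 -2.1 -0. ] spin 0.0
```

View pics/t4.png

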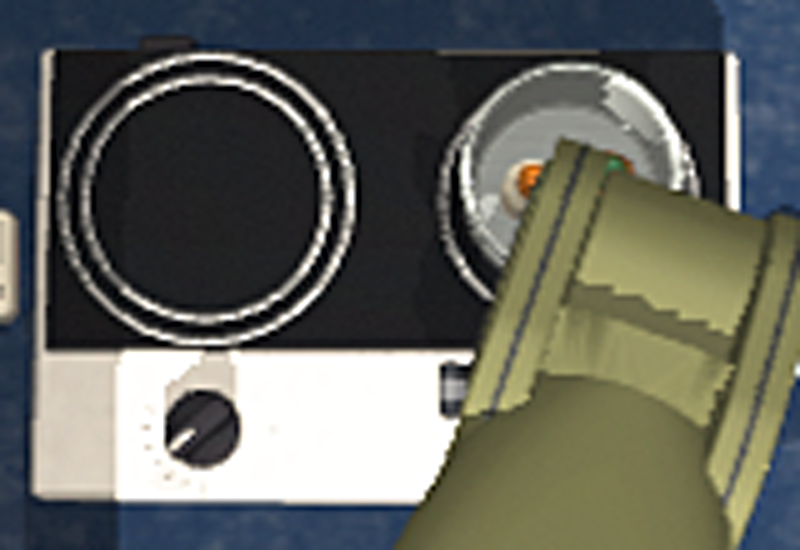

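Run:
```python
from h import *
def r(x,y,z): return ray("top",198+(x+.5)/5-.5,156+(y+.5)/5-.5,z)
print("rimL",r(459,165,.141),"rimR",r(691,180,.141),"rimB",r(577,63,.141))
for c in((.6023,-.1670),(.602,-.1687)):
  for d in((0,.054),(0,-.054),(.054,0)):
    p=proj("top",[c[0]+d[0],c[1]+d[1],.141]); print(c,d,((p-[198,156]+.5)*5-.5).round(0))
a=r(180,442,.086);b=r(229,406,.086);c=r(204,428,.062);print("knob",a,b,c,"mid",(a+b)/2,"bar yaw",np.arctan2(*(b-a)[[1,0]]))
```

```text
rimL [ 0.60606878 -0.11129325  0.141     ] rimR [ 0.60052849 -0.22447228  0.141     ] rimB [ 0.65764007 -0.16834437  0.141     ]
(0.6023, -0.167) (0, 0.054) [462. 173.]
(0.6023, -0.167) (0, -0.054) [684. 176.]
(0.6023, -0.167) (0.054, 0) [574.  66.]
(0.602, -0.1687) (0, 0.054) [466. 173.]
(0.602, -0.1687) (0, -0.054) [687. 177.]
(0.602, -0.1687) (0.054, 0) [578.  66.]
knob [0.47059457 0.02731887 0.086     ] [0.48928806 0.00295101 0.086     ] [0.47901067 0.01770888 0.062     ] mid [0.47994132 0.01513494 0.086     ] bar yaw -0.9164170098362853
```

Pan centre is about (0.603, -0.168), within 2 mm of the warm ring's centre. The left knob is now visible with its bar at yaw of about -0.92. I'll release, rise, and move to the knob.

Emit:
carry_out:
  motion:
    - [[0, 0, 0], 0]
    - [[0, 0, 0], 0]
    - [[0, 0, 0], 0]
    - [[0, 0, 0], 0]
    - [[0, 0, 0], 0]
    - [[0, 0, 0], 0]
    - [[0, 0, 0], 0]
    - [[0, 0, 0], 0]
    - [[0, 0, 0], 0]
    - [[0, 0, 0], 0]
  claw: 0.6

```text
time_s: 8.02
tool_pos: [0.4923, -0.1669, 0.1326]
ee_rot: [0.0, 1.0, -0.001, -0.001]
wrist_force: [-0.2, -0.5, -0.4]
width: 0.595
```

Emit:
carry_out:
  motion:
    - [[0, 0, -5], 0]
    - [[0, 0, -15], 0]
    - [[0, 0, -30], 0]
    - [[0, 0, -45], 0]
    - [[0, 0, -57], 0]
    - [[0, 0, -60], 0]
    - [[0, 0, -60], 0]

```text
time_s: 8.6
tool_pos: [0.4934, -0.1671, 0.1943]
ee_rot: [0.0, 1.0, -0.002, 0.001]
wrist_force: [-0.2, -0.3, -0.3]
width: 0.6
```

```bash
python3 -c "
from h import *
to(.479,.0185,.15,np.pi/2-.92)"
```

```text
t 8.6 pos [ 0.4934 -0.1671  0.1943] R [[-1.0, 0.0, 0.002], [0.0, 1.0, -0.004], [-0.002, -0.004, -1.0]] F [-0.2 -0.3 -0.3] w 0.6 j6 -0.32
shift [ 14.5 185.8  43.5] spin 0.92
```

Emit:
carry_out:
  motion:
    - [[1, 10, 0], 0.05]
    - [[3, 30, 0], 0.13]
    - [[5, 52, 0], 0.23]
    - [[7, 76, 0], 0.33]
    - [[8, 100, 0], 0.43]
    - [[10, 124, 4], 0.53]
    - [[12, 146, 10], 0.63]
    - [[13, 164, 18], 0.73]
    - [[14, 178, 28], 0.83]
    - [[14.5, 186, 37], 0.92]
    - [[14.5, 186, 43], 0.92]
    - [[14.5, 186, 43.5], 0.92]

```text
time_s: 9.6
tool_pos: [0.4776, 0.0188, 0.1484]
ee_rot: [0.443, 0.897, -0.002, 0.0]
wrist_force: [-0.6, -0.1, 0.2]
width: 0.6
```

Emit:
carry_out:
  motion:
    - [[0, 0, 0], 0]
    - [[0, 0, 0], 0]

```text
time_s: 9.77
tool_pos: [0.4774, 0.0182, 0.1483]
ee_rot: [0.442, 0.897, -0.003, 0.0]
wrist_force: [0.2, -0.9, -0.6]
width: 0.602
```

```bash
python3 -c "
from h import *
to(.479,.0185,.088,np.pi/2-.92)
crop('top',198,358,156,266,5,'t5.png')"
```

```text
t 9.77 pos [0.4774 0.0182 0.1483] R [[-0.609, 0.793, -0.002], [0.793, 0.609, -0.005], [-0.003, -0.004, -1.0]] F [ 0.2 -0.9 -0.6] w 0.602 j6 0.96
shift [-0.6  1.7 60.3] spin 0.004
```

View pics/t5.png

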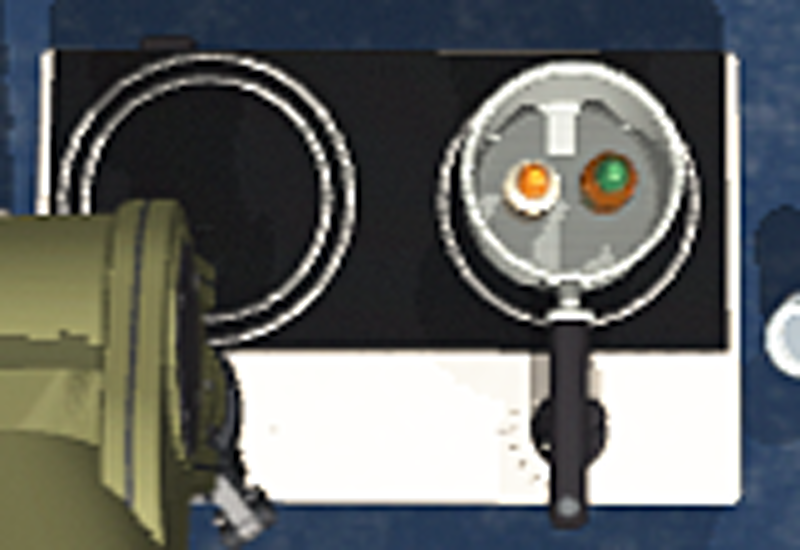

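The pan rests with its rim centred at about (574,174), as predicted, and both bottles are upright. Descending on the left knob.

Emit:
carry_out:
  motion:
    - [[-0.6, 1.7, 8], 0.004]
    - [[-0.6, 1.7, 22], 0.004]
    - [[-0.6, 1.7, 36], 0.004]
    - [[-0.6, 1.7, 48], 0.004]
    - [[-0.6, 1.7, 56], 0.004]
    - [[-0.6, 1.7, 60], 0.004]
    - [[-0.6, 1.7, 60], 0.004]
    - [[-0.6, 1.7, 60], 0.004]

```text
time_s: 10.48
tool_pos: [0.4797, 0.0184, 0.0887]
ee_rot: [0.444, 0.896, -0.002, 0.001]
wrist_force: [-1.1, 0.3, 0.2]
width: 0.598
```

Emit:
carry_out:
  motion:
    - [[0, 0, 0], 0]
    - [[0, 0, 0], 0]
    - [[0, 0, 0], 0]
    - [[0, 0, 0], 0]
    - [[0, 0, 0], 0]
    - [[0, 0, 0], 0]
    - [[0, 0, 0], 0]
    - [[0, 0, 0], 0]
    - [[0, 0, 0], 0]
    - [[0, 0, 0], 0]
    - [[0, 0, 0], 0]
    - [[0, 0, 0], 0]
  claw: 0
  newtons: 25

```text
time_s: 11.48
tool_pos: [0.4797, 0.0182, 0.0893]
ee_rot: [0.444, 0.896, -0.002, 0.001]
wrist_force: [-2.3, -1.2, 5.2]
width: 0.161
```

```bash
python3 -c "
from h import *
print(bot.state()['wrist_torque'])
to(.479,.0185,.088,np.pi/2+.013)"
```

```text
[-0.20634569  0.34928863 -0.0608259 ]
t 11.48 pos [0.4797 0.0182 0.0893] R [[-0.605, 0.796, -0.0], [0.796, 0.605, -0.005], [-0.004, -0.003, -1.0]] F [-2.3 -1.2  5.2] w 0.161 j6 0.96
shift [ 0.7 -0.4  1.3] spin -0.934
```

Emit:
carry_out:
  motion:
    - [[0, 0, -0.5], -0.05]
    - [[0, 0, -0.5], -0.15]
    - [[0, 0, -0.5], -0.25]
    - [[0, 0, -0.5], -0.35]
    - [[0, 0, -0.5], -0.45]
    - [[0, 0, -0.5], -0.55]
    - [[0, 0, -0.5], -0.65]
    - [[0, 0, -0.5], -0.73]
    - [[0, 0, -0.5], -0.8]
    - [[0, 0, -0.5], -0.85]
    - [[0, 0, -0.5], -0.88]
    - [[0, 0, -0.5], -0.88]

```text
time_s: 12.48
tool_pos: [0.4802, 0.019, 0.0894]
ee_rot: [0.02, 1.0, -0.002, 0.0]
wrist_force: [1.3, 2.2, -5.7]
width: 0.154
```

```bash
python3 -c "
from h import *
print(bot.state()['wrist_torque'])
to(.479,.0185,.088,np.pi/2+.013)"
```

```text
[ 0.62104762 -0.49896805  0.03755866]
t 12.48 pos [0.4802 0.019  0.0894] R [[-0.999, 0.04, 0.0], [0.04, 0.999, -0.003], [-0.0, -0.003, -1.0]] F [ 1.3  2.2 -5.7] w 0.154 j6 0.08
shift [ 1.2 -0.5  1.4] spin -0.053
```

Emit:
carry_out:
  motion:
    - [[0, 0, 0.3], -0.02]
    - [[0, 0, 0.3], -0.04]
    - [[0, 0, 0.3], -0.06]
    - [[0, 0, 0.3], -0.07]
    - [[0, 0, 0.3], -0.07]

```text
time_s: 12.9
tool_pos: [0.4802, 0.019, 0.0894]
ee_rot: [-0.015, 1.0, -0.001, 0.0]
wrist_force: [-0.9, 1.0, 2.2]
width: 0.159
```

```bash
python3 -c "
from h import *
print(bot.state()['wrist_torque'])
to(.479,.0185,.088,np.pi/2+.013)"
```

```text
[ 0.27792987  0.13529916 -0.67063461]
t 12.9 pos [0.4802 0.019  0.0894] R [[-1.0, -0.029, 0.0], [-0.029, 1.0, -0.003], [-0.0, -0.003, -1.0]] F [-0.9  1.   2.2] w 0.159 j6 0.01
shift [ 1.2 -0.5  1.4] spin 0.016
```

Torque rose to -0.67 N·m, so the knob is at its hard stop. Release, rise and check.

Emit:
carry_out:
  motion:
    - [[0, 0, 0], 0]
    - [[0, 0, 0], 0]
    - [[0, 0, 0], 0]
    - [[0, 0, 0], 0]
    - [[0, 0, 0], 0]
    - [[0, 0, 0], 0]
    - [[0, 0, 0], 0]
    - [[0, 0, 0], 0]
    - [[0, 0, 0], 0]
    - [[0, 0, 0], 0]
  claw: 0.6

```text
time_s: 13.73
tool_pos: [0.4802, 0.019, 0.0894]
ee_rot: [-0.015, 1.0, -0.001, 0.0]
wrist_force: [-0.1, -1.0, 0.1]
width: 0.601
```

Emit:
carry_out:
  motion:
    - [[0, 0, -5], 0]
    - [[0, 0, -15], 0]
    - [[0, 0, -30], 0]
    - [[0, 5, -50], 0]
    - [[0, 20, -70], 0]
    - [[0, 40, -90], 0]
    - [[5, 65, -105], 0]
    - [[15, 95, -120], 0]
    - [[25, 120, -125], 0]
    - [[35, 145, -130], 0]
    - [[45, 165, -130], 0]
    - [[50, 175, -130], 0]

```text
time_s: 14.73
tool_pos: [0.4242, 0.1948, 0.2197]
ee_rot: [-0.016, 1.0, -0.001, 0.001]
wrist_force: [0.3, 0.9, 0.5]
width: 0.6
```

Emit:
carry_out:
  motion:
    - [[0, 10, 0], 0]
    - [[10, 35, 0], 0]
    - [[20, 60, 0], 0]
    - [[30, 85, 0], 0]
    - [[35, 100, 0], 0]
    - [[35, 105, 0], 0]
    - [[35, 105, 0], 0]

```text
time_s: 15.32
tool_pos: [0.3863, 0.2994, 0.2193]
ee_rot: [-0.016, 1.0, -0.001, 0.001]
wrist_force: [-0.3, 0.2, -0.3]
width: 0.605
```

```bash
python3 -c "
from h import *
to(.479,.0185,.088)
crop('top',198,358,156,266,5,'t6.png')
crop('side',180,380,130,270,4,'s6.png')"
```

```text
t 15.32 pos [0.3863 0.2994 0.2193] R [[-0.999, -0.033, 0.002], [-0.033, 0.999, -0.002], [-0.002, -0.002, -1.0]] F [-0.3  0.2 -0.3] w 0.605 j6 0.63
shift [ -83.2 -283.5  132. ] spin 0.033
```

View pics/t6.png

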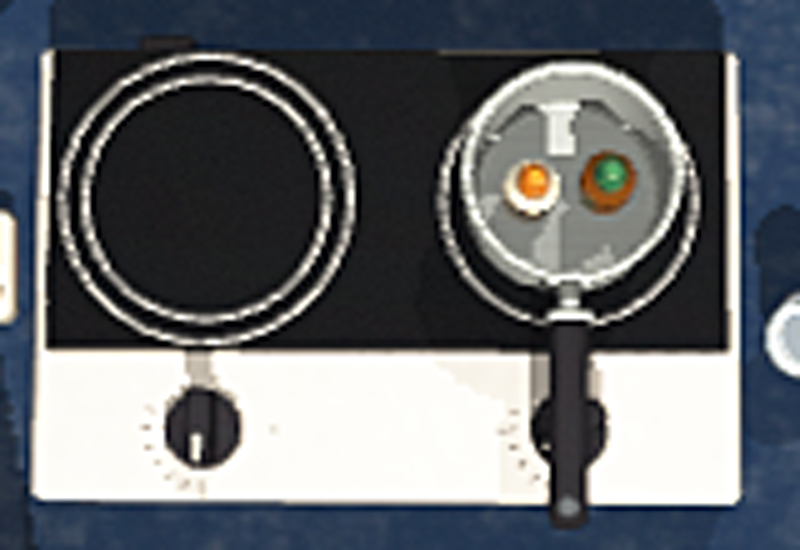

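View pics/s6.png

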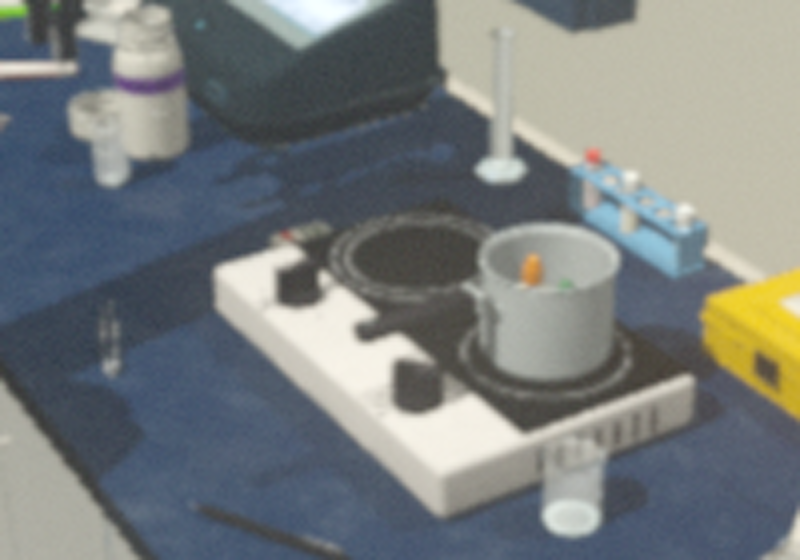

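Both views show the pan inside the ring and the bottles standing. The left pointer runs from about (197,434) to (195,458). I'll check that against the projected zero line.

Run:
```python
from h import *
for a in(0,.1,.2):
  o=[]
  for s in(.02,.005,-.005,-.02):
    y=.013-a
    p=proj("top",[.479+s*np.cos(y),.0185+s*np.sin(y),.086]); o.append(((p-[198,156]+.5)*5-.5).round(0).tolist())
  print(a,o)
im=imaging.capture("top")
g=cv2.cvtColor(im,cv2.COLOR_BGR2GRAY); print(g[238:250,232:244])
```

```text
0 [[198.0, 386.0], [198.0, 416.0], [198.0, 436.0], [197.0, 465.0]]
0.1 [[202.0, 387.0], [199.0, 416.0], [197.0, 436.0], [193.0, 465.0]]
0.2 [[206.0, 387.0], [200.0, 416.0], [196.0, 435.0], [189.0, 464.0]]
[[ 31  50  51  40  59  57  59  51  25  44  59  53]
 [ 42  54  50  42  59  58  59  51  25  43  59  55]
 [ 48  52  44  41  57  56  57  49  22  43  60  57]
 [ 50  54  44  43  51  50  55  48  25  45  61  58]
 [ 49  53  43  36  74 104  59  44  23  46  61  57]
 [ 47  55  42  29 185 254 109  39  20  45  62  57]
 [ 40  51  42  26 176 253 103  36  21  44  59  56]
 [ 51  44  38  24 176 253  97  35  21  46  59  49]
 [147  38  32  22 177 253  39  39  27  52  52  40]
 [245 108  43  15 171 251  33  39  19  39  46  88]
 [253 251 152  53  56  89  22  23  32  59 116 247]
 [254 251 254 207 112 112  89  99 146 205 254 255]]
```

The pointer lies along the zero line to within about 0.05 rad. Handing in.

```bash
python3 -c "
from workcell import bot
print(bot.close_job())"
```

```text
the job is handed in; nothing more can be done
None
```

I slid the pan by its handle, flat on the glass, from the left heating zone into the right keep-warm circle. Then I turned the left knob back until it hit its stop and left the right knob alone.

- **Pan:** its centre measured about 2 mm from the ring's centre, and both end views show it wholly inside the ring. Both bottles are standing.
- **Left knob:** the turning torque rose to 0.67 N·m at the stop. The pointer reads straight to the front to within about 0.05 rad.
- **Right knob:** not touched. I saw it on at the start; its pointer is now hidden under the pan's handle, so I could not re-read it.
- **Bystanders:** the timer and beaker look unmoved. I did not view the packet box and tape again, but the arm never went near them.
- **Limits:** the job took about 15.5 s. Wrist force readings stayed within about 7 N.

No check failed or disagreed.

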